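# Close the soap carton and clamp it in the packing jig

### The arm

A 7-joint arm with a two-finger parallel gripper is mounted at the origin on a cart in front of the work surface, level with it; the furniture and walls round the work are solid. World frame = base frame: x ahead of the robot, y to its left, z up, the work surface at z = 0. Lengths are in mm, angles in degrees, forces in N, time in s.
With the tool pointing down it reaches from about 350 to 775 mm from the base axis. Payload 3.1 kg.
Tool frame: the origin (TCP) lies at the very end of the fingers, on their centre line; the grasp point (between the pads) lies robot.hold_point_z behind it (robot.hold_point_z is the distance from the TCP to the grasp point, in mm); z points along the fingers, y is the line along which they close (so a half turn about z gives the same grasp; the last joint's range is limited). The gripper opens to 85 mm and grips with 20 to 120 N. Pads are 22 mm wide; open, the fingers measure 114 mm over their backs; the gripper's body (76 mm by 85 mm) begins 54 mm behind the grasp point. The pads swing forward as they close: fully open they stand 13 mm farther back than shut.
Start: joints at [-70.227, 17.813, 0.802, 86.603, -0.252, 75.585, -1.558], TCP at [207.45, 509.394, 231.304] pointing down, gripper open.
Joint ranges: [-154.91, 154.91], [-16.99, 109.72], [-72.82, 74.43], [7.12, 147.25], [-82.49, 262.49], [11.32, 116.49], [-174.64, 174.64]. Speed limits (degrees/s): [159.86, 159.86, 180, 180, 180, 180, 180].

### API

Orientations are given as a 3x3 rotation matrix whose columns are the frame's x, y, z axes.
In Python, from bench import robot gives the robot as it stands. Calls block until the motion is done:
- robot.goto(position, orientation): joint-space move of the TCP to a pose.
- robot.movel(position, velocity=150, rot=None, max_force=None): straight line of the TCP; rot=None keeps the orientation; velocity is the mean speed in mm/s. With max_force (N) it stops when the force on the tool has changed by that much, and returns True; else False.
- robot.set_joints(angles): joint-space move.
- robot.gripper_open() and robot.close(squeeze=None): open the fingers fully, or close them until they stop; squeeze is the grip in N (None keeps the last).
- robot.wait(seconds).
- robot.inverse_kinematics(position, orientation): joint angles nearest the present ones, or None.
- robot.sense(): the state.
- robot.camera(name): name is "scene" or "top" or "wrist"; returns a dict with "img" (480x640x3 uint8, red, green, blue), "range_z" (480x640 float32, mm along the optical axis (not along the pixel's ray), 0 where there is no reading), "fx", "fy", "cx", "cy" (pixels), "extrinsics" (4x4, takes a point from camera to world coordinates). Camera axes: x right, y down, z forward; pixel columns grow to the right and rows downward; lengths in mm; the calibration is good to about 2 mm. A picture is of the moment at which its call begins.
A pose or a line that the arm cannot do raises robot.MotionError and nothing moves.
- robot.job_done(): hands the job in, once; it reports no verdict.
The state is a dict: "time_s": time; "q": joint angles; "joint_vel": joint speeds; "tau": joint torques, N m; "tcp_pos": TCP position; "orientation": TCP orientation; "ft_force": force on the tool from outside, world axes, zero at the start; "moment": the same for the moment, N m; "finger_gap": opening from 0.0 (shut) to 1.0 (fully open).
Only numpy, scipy, OpenCV 4.12 (cv2) and the standard library are available. Lean on these libraries where they do the work, as an engineer would, in place of code of your own. Each camera call takes 0.05 s, during which the arm holds its last target. There are 200 camera calls.

### The job

Close the packed carton that stands in the packing jig: fold down the two short end flaps first, then the two long flaps over them. Then, with its lever still open, slide the jig's leg up to the carton until the leg's index stands at the brass-clipped length mark, so that the carton is home against the end stop; there squeeze the cam lever shut against the leg's grip post. Leave the other things on the counter alone, and finish still holding lever and post squeezed together, with the leg at its mark, so that I can tape the carton.

Things in the scene. Friction and masses are not known exactly. Their poses are not given: they have to be found in the camera images.
- jig: packing jig fixed on the counter, a plywood board 150 x 334 mm, 12 mm thick. Origin under the board on its long centre line, at counter level. +y runs along the rail from the sliding leg to the carton and the wooden end stop (inner face at y = +150 mm, top 46 mm above the counter); +x points away from the robot. Yaw 0.35 to 0.8 rad. Low wooden guides beside the carton
- carton: cardboard carton packed with soap, 100 mm along x, 140 mm along y, 60 mm high without flaps, about 0.65 kg, loose in the jig with 4 mm play at either side, 2 to 10 mm short of the end stop. Origin: centre of its underside (12 mm above the counter); axes nearly the jig's. Its flaps are 49 mm long, 3 mm thick, stay where left and fold with under 1 N
- short_flap_stop (a joint): short flap at the end-stop end of the carton; rad, 0 = folded down flat, 1.57 = upright, more = splayed outward. 96 mm wide; hinge line along x at carton y = +68.5 mm, 62 mm above the carton's underside; folds towards carton -y
- short_flap_leg (a joint): short flap at the end of the carton that faces the sliding leg; rad, 0 = folded down flat, 1.57 = upright, more = splayed outward. 96 mm wide; hinge line along x at carton y = -68.5 mm, 62 mm above the carton's underside; folds towards carton +y
- long_flap_near (a joint): long flap on the robot's side; rad, 0 = folded down flat over the short flaps, 1.57 = upright, more = splayed outward. 140 mm wide; hinge line along y at carton x = -49.5 mm, 66 mm above the carton's underside; folds towards carton +x
- long_flap_far (a joint): long flap on the far side; rad, 0 = folded down flat over the short flaps, 1.57 = upright, more = splayed outward. 140 mm wide; hinge line along y at carton x = +49.5 mm, 66 mm above the carton's underside; folds towards carton -x
- leg (a joint): sliding leg of the jig: grey saddle on an aluminium rail, with an upright plate and rubber pad towards the carton; m along jig +y, 0 = far back, 0.085 = index at the length mark, where the pad meets a carton that is home against the end stop. It slides with about 2 N and pushes the carton with about 4 N more; once the lever is closed the cam grips the rail (it slips above some 10 N)
- leg_index (a point): tip of the steel index that points from the leg's near side to the rule on the board; moves with the leg
- length_mark (a point): length mark: a black line right across the steel rule, with a small brass clip at its near end. The leg is at the mark when the index has the same jig y as this point
- leg_grip (a point): where the leg is squeezed, 85 mm above the counter, mid-width of post and lever: the middle of the 22 mm that grip post and closed lever measure together along jig x. On the jig's axes it lies at x = -17 mm, y = -119.5 mm + joint leg. The rubber pad's face is 44 mm further along jig +y. Post and lever reach 105 mm above the counter, the saddle below 53 mm
- grip_post: upright grip post of the leg, 10 mm thick along jig x, 50 mm wide along jig y, 52 to 105 mm above the counter; its far face is 11 mm beyond leg_grip, with a 24 mm deep ear at either side (40 mm apart), so that a finger behind the post stands between the ears and pushes the leg along by an ear. Origin: counter level, mid-width, 17 mm beyond leg_grip
- cam_lever (a joint): cam lever on the robot's side of the leg; rad, 0 = closed (upright beside the post), starts open near 0.4, leaning towards the robot. Stays where left; closing takes 2 to 8 N at the paddle, towards jig +x. Hinge along jig y, 55 mm below leg_grip and 7 mm nearer the robot
- lever_paddle: black paddle of the cam lever, 8 mm thick, 30 mm wide along jig y; its near face at leg_grip's height is 11 mm nearer the robot than leg_grip when closed, about 33 mm when open. Fingers from above, one behind the post and one before the lever, centred on leg_grip and over 72 mm apart, clear both and shut the lever by closing. Origin: lever hinge
- hatch_sill (a point): middle of the top of the wooden sill of the open shop hatch, between robot and counter, through which the arm reaches in: the sill is 65 mm deep and 635 mm long (it runs away to the left, 0.52 rad off the y axis), its top 130 mm above the counter; a tall post stands at either end
- tape_roll: bystander: roll of packing tape, 96 mm across, 24 mm high, origin at its underside
- marker: bystander: felt marker, 138 mm long, 15 mm thick, lying
- receipt_pad: bystander: receipt pad, 126 x 86 mm, 11 mm thick
- soap_bar: bystander: white bar of soap, 61 x 93 mm, 50 mm high

How it is judged (in metres and radians):
On the way, in this order (a step that is already met when the one before it is completed fails the run):
1. both short end flaps are folded down while both long flaps are still up (value of joint each of short_flap_stop, short_flap_leg below 0.2 rad and value of joint each of long_flap_near, long_flap_far above 0.8 rad), for 0.1 s.
2. both long flaps are folded down over the short ones (value of joint each of short_flap_stop, short_flap_leg, long_flap_near, long_flap_far below 0.2 rad), for 0.1 s.
3. the leg's index is within 4 mm of the length mark with the lever still open (more than 0.15 rad) (value of joint leg between 0.081 and 0.089 m and value of joint cam_lever above 0.15 rad), for 0.1 s.
At the end, for the whole second after the job is handed in: all four flaps within 0.2 rad of flat; leg index within 4 mm of the length mark; carton in the jig, within 4.5 mm of the end stop; cam lever within 0.05 rad of closed; the fingers still press the lever paddle and the grip post with at least 2 N each (all of step 2 and value of joint leg between 0.081 and 0.089 m and value of joint cam_lever below 0.05 rad and y of carton in the frame of jig above 0.0755 m and z of carton in the frame of jig below 0.016 m and contact force between the fingers and grip_post above 2 N and contact force between the fingers and lever_paddle above 2 N); the arm keeps its last pose, push and grip.
It fails at once if a bystander (tape roll, marker, receipt pad, soap bar) is moved more than 25 mm (distance of any of tape_roll, marker, receipt_pad, soap_bar from where it was at the start of the episode above 0.025 m).
It fails at once if the carton is tipped or lifted out of the jig (angle between carton's own z axis and vertical above 0.2 rad or z of carton in the frame of jig above 0.035 m).
It also fails if it takes over 58 s, if anything falls off the work surface, if the arm or the gripper's body presses on something with over 40 N, if the wrist force passes 120 N, or if a joint passes its speed limit or range.

## Working session

There is one attempt and no reset: what is moved stays moved. The work goes in short steps, each a Python script; the robot and the scene stay as the last script left them, time stands still between calls to the robot, and variables do not carry over. Pictures are saved under pics/ and viewed, on a budget of 10 in all, crops included, one or two more only if the job needs it, and the job is handed in when it is done.

```bash
ls; mkdir -p pics; python3 - <<'E'
from bench import robot
import cv2,numpy as np
for n in ("top","scene"):
    c=robot.camera(n); cv2.imwrite(f"pics/{n}0.png",c["img"][:,:,::-1]); np.savez(f"{n}0.npz",**c)
    print(n,c["fx"],c["fy"],c["cx"],c["cy"],np.round(c["extrinsics"],3).tolist())
s=robot.sense();print(s, robot.hold_point_z)
E
```

```text
pics
top 435.6022038028515 435.6022038028515 323.84359808275013 241.06425378171096 [[-0.02, -0.991, 0.131, 464.352], [-1.0, 0.02, 0.003, -60.483], [-0.006, -0.131, -0.991, 974.06], [0.0, 0.0, 0.0, 1.0]]
scene 462.3920955261189 462.3920955261189 316.69355263582764 240.73522175755153 [[0.761, -0.515, 0.395, 206.474], [-0.649, -0.588, 0.484, -512.257], [-0.017, -0.624, -0.781, 874.647], [0.0, 0.0, 0.0, 1.0]]
{'time_s': 0.1, 'q': array([-70.22892877,  17.85583759,   0.80164455,  86.68031458,
        -0.25463966,  75.58317271,  -1.55837661]), 'joint_vel': array([-0.04834752,  0.01467033, -0.07917587, -0.17826463, -0.00651187,
       -0.03665244, -0.01122381]), 'tau': array([ 1.06992124e-03, -3.80856550e+01,  1.46754719e-01, -2.31245846e+01,
        1.22518968e-02,  8.05277989e-03, -1.91694903e-05]), 'tcp_pos': array([207.19469488, 508.80467593, 230.34713186]), 'orientation': array([[-9.26157942e-01,  3.77135161e-01, -7.33146958e-04],
       [ 3.77135871e-01,  9.26155960e-01, -1.91623242e-03],
       [-4.36701983e-05, -2.05122989e-03, -9.99997895e-01]]), 'ft_force': array([-0.3417133 ,  0.60922725, -0.0150654 ]), 'moment': array([ 4.18535039e-03, -2.02348393e-06,  2.10922513e-02]), 'finger_gap': 0.9966222139871226} 18.700000000000003
```

View pics/top0.png

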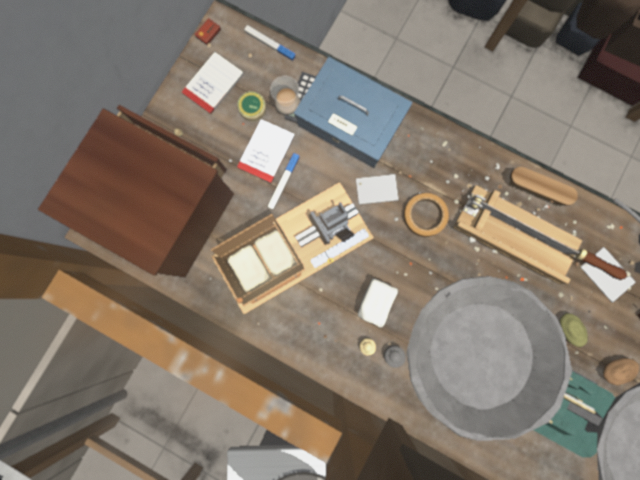

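View pics/scene0.png

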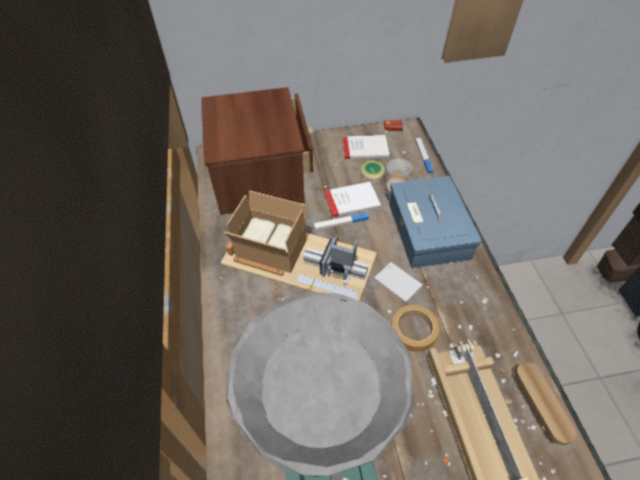

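```bash
cat > ortho.py <<'E'
import numpy as np,cv2
def cloud(c):
    z=c["range_z"]; v,u=np.mgrid[0:480,0:640]
    P=np.stack([(u-c["cx"])/c["fx"]*z,(v-c["cy"])/c["fy"]*z,z],-1)
    E=c["extrinsics"]; return P@E[:3,:3].T+E[:3,3], z>0
E
python3 - <<'E'
import numpy as np,cv2
from ortho import *
c=dict(np.load("top0.npz")); P,ok=cloud(c)
m=ok&(abs(P[...,2]-12)<3)
hsv=cv2.cvtColor(c["img"],cv2.COLOR_RGB2HSV)
lab,n=None,None
k,lab,st,_=cv2.connectedComponentsWithStats(m.astype(np.uint8))
for i in range(1,k):
    if st[i,4]>60: print(i,st[i],P[lab==i].mean(0).round(0))
# height map crop (pixel rectangle) rendered beside the colour, enlarged
y0,y1,x0,x1=170,330,190,390
h=np.clip(P[...,2],0,200); hm=cv2.applyColorMap((h/200*255).astype(np.uint8),cv2.COLORMAP_JET)
a=c["img"][y0:y1,x0:x1,::-1]; b=hm[y0:y1,x0:x1]
f=lambda q,i:cv2.resize(q,(720,576),interpolation=i)
cv2.imwrite("pics/topc.png",f(a,cv2.INTER_CUBIC))
for v in range(175,330,6): print(v,' '.join('%3d'%t for t in P[v,195:390:6,2]))
E
```

```text
13 [201  24  16  21  75] [1094.  210.   13.]
18 [244  26  51  34 239] [1071.   66.   13.]
29 [ 181   52   62   61 1419] [972. 199.  11.]
34 [297  72  19  28 173] [964. -19.  13.]
43 [ 237  120   57   63 1531] [803.  74.  11.]
56 [267 154  32  56 272] [725.  36.  13.]
67 [ 236  183  137  132 3462] [602. -41.  12.]
249 [280 474  44   6 177] [98. -1. 12.]
175 180 182 182 182 113   0  -3  -1   1  -2  14  10  12   9  -1  14   2  -1   2   0   1  -1   0   0   1  -2   0   0  -1   0   0   0   0
181 183 183 182 158 127  -2  -1   0  -2  -2   0   0   8  -2   0  14  -1   0  -1  -1   1   1   0   1  -2   0  -1   5   2   1   1   4   4
187 183 180 179 139 113  77  -3   0   3  -1  -1  -2   0   0  12   0   2   0  -2  -2  -1   0   2  14  12   2   1   4   2   5   5   4   3
193 182 182 151 125  92  59  23  -1   0  -2  -1   0   0  -1  12  -3   2   0   0  -2   1  14  11  14  13   7   0   2   3   4   0   2   2
199 179 174 137 106  76  38   4  -3   0  -1   1   0  -2  13  -2  -1  -4   0   1   8  11   9   7  11   9  11   3   2   3   2   6   3   2
205 180 148 116  88  54  19   0  -1  -5  -2  -5  -2  -2  15  -1  
[... 2097 characters left out ...]
8  45  50  47
301   1   1  -1   0   0   0  -1  44 100 125  20  13   2   2   0   0   0  -1   0  -1   0   0   0  -1   0  -1   0   0  50  48  46  49  49
307  -1   0   0  -1  -2  -1   0   0  10  11  10  -3   0   0   0   1   2   0   0   0  -1   1  -1  -1  -1  -2  -2  -3  48  45  47  49  47
313 -358   0   0   0  -3   1   1   0  11   0   0   0  -2   0   0  -2   0  -1   0   0  -1   1  -2   0  -1   0   0  -4  49  47  48  49 974
319 -271 -318   0   0  -2   0  -2  -3   0   1   0   0   0   0   0   1   0   0   1   1  -1   0   0   0   0  -1   0   0  43  50  46  47  -1
325 -201 -239 -286 -336   2  -2   0   2   0  -3   0 974   1  -1  -2   0   0  -1   0  -2   0  -1  -1   1   0   0   1  -1  -1  -1  -2  47   0
```

View pics/topc.png

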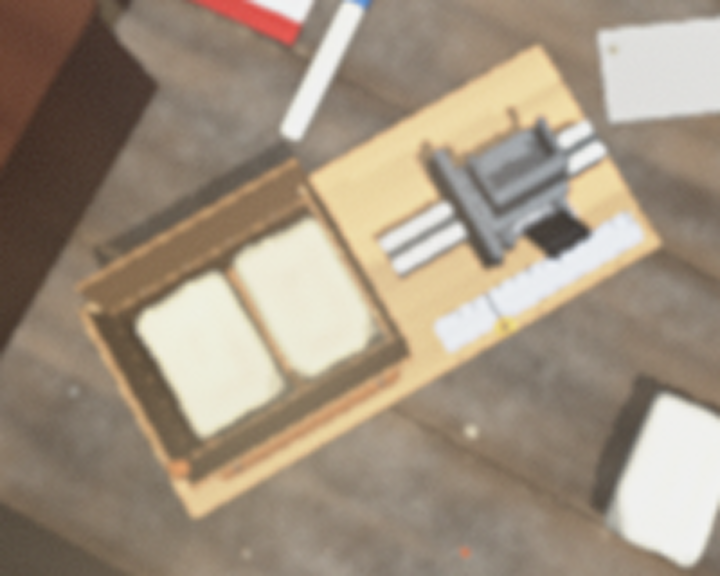

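```bash
cat > fit.py <<'E'
import numpy as np,cv2
from ortho import *
from scipy.optimize import minimize
c=dict(np.load("top0.npz")); E=c["extrinsics"]
def proj(p,c):
    E=c["extrinsics"]; q=(np.atleast_2d(p)-E[:3,3])@E[:3,:3]
    return np.c_[c["fx"]*q[:,0]/q[:,2]+c["cx"],c["fy"]*q[:,1]/q[:,2]+c["cy"]]
def J2W(p,x): # x=(X,Y,yaw)
    p=np.atleast_2d(p).astype(float); C,S=np.cos(x[2]),np.sin(x[2])
    return np.c_[x[0]+C*p[:,0]-S*p[:,1],x[1]+S*p[:,0]+C*p[:,1],p[:,2]]
def W2J(p,x):
    d=np.asarray(p)-np.array([x[0],x[1],0]); C,S=np.cos(x[2]),np.sin(x[2])
    return np.stack([C*d[...,0]+S*d[...,1],-S*d[...,0]+C*d[...,1],d[...,2]],-1)
if __name__=="__main__":
    g=c["img"].astype(np.float32); sig=g[...,0]*1.0  # red: board bright
    sig=cv2.GaussianBlur(sig,(0,0),0.8)
    def samp(P): 
        q=proj(P,c).astype(np.float32); return cv2.remap(sig,q[:,0],q[:,1],cv2.INTER_LINEAR).ravel()
    t=np.linspace
    edges=[(np.c_[np.full(150,-75),t(-160,160,150)],(-1,0)),(np.c_[t(-70,70,60),np.full(60,-167)],(0,-1)),(np.c_[np.full(60,75),t(-160,-15,60)],(1,0))]
    def cost(x):
        s=0
        for e,n in edges:
            n=np.array(n)
            a=J2W(np.c_[e-3*n,np.full(len(e),12)],x);b=J2W(np.c_[e+3*n,np.full(len(e),12)],x)
            s-=(np.clip(samp(a)-samp(b),-20,80)).mean()
        return s
    # init from corners
    def ray(u,v,z):
        d=E[:3,:3]@[(u-c["cx"])/c["fx"],(v-c["cy"])/c["fy"],1]; return E[:3,3]+d*(z-E[2,3])/d[2]
    A,B,D=ray(340,182.5,12),ray(373.3,237.5,12),ray(243.6,313.9,12); print(A,B,D,np.linalg.norm(A-B),np.linalg.norm(B-D))
    y=(D-B)/np.linalg.norm(D-B); yaw=np.arctan2(-y[0],y[1]); ctr=(A+D)/2
    best=min((minimize(cost,[ctr[0]+dx,ctr[1]+dy,yaw+w],method="Nelder-Mead",options=dict(initial_simplex=np.array([[ctr[0]+dx,ctr[1]+dy,yaw+w]]*4)+np.vstack([np.zeros(3),np.diag([3,3,.02])]))) for dx in(-3,0,3) for dy in(-3,0,3) for w in(-.02,.02)),key=lambda r:r.fun)
    print(ctr,yaw,best.x,best.fun); np.save("jig.npy",best.x)
    x=best.x
    P,ok=cloud(c); Q=W2J(P,x)
    def show(m,n):
        q=Q[m&ok]; print(n,len(q),np.percentile(q,[2,50,98],0).round(1).tolist())
    box=lambda a:(Q[...,0]>a[0])&(Q[...,0]<a[1])&(Q[...,1]>a[2])&(Q[...,1]<a[3])&(Q[...,2]>a[4])&(Q[...,2]<a[5])
    show(box((-75,75,-170,-10,90,120)),"post/lever top"); show(box((-75,75,-170,0,60,85)),"plate")
    show(box((-100,-20,-60,220,112,140)),"near long top");show(box((20,110,-20,180,112,140)),"far long top")
    show(box((-35,35,-40,40,112,140)),"leg short top");show(box((-35,35,120,220,112,140)),"stop short top")
    show(box((-35,35,0,150,45,70)),"soap")
    b=ok&(abs(Q[...,0])<500)&(Q[...,2]>-50)
    for n in("top","scene"):
        cc=dict(np.load(n+"0.npz")); P,ok=cloud(cc); P=P[ok]
        print(n,"max z: rows x 0..1000 by 50, cols y 600..-300 by 50")
        for i in range(0,900,50):
            r=[]
            for j in range(600,-350,-50):
                s=P[(P[:,0]>=i)&(P[:,0]<i+50)&(P[:,1]<=j)&(P[:,1]>j-50)&(P[:,2]>-100)&(P[:,2]<950)]
                r.append('%4d'%np.percentile(s[:,2],98) if len(s)>3 else '   .')
            print('%3d'%i,''.join(r))
E
python3 fit.py
```

```text
[724.85573321 -96.37952751  12.        ] [ 597.43310595 -167.48554211   12.        ] [434.95458239 121.07741283  12.        ] 145.91981102389005 331.1613648699827
[579.9051578   12.34894266  12.        ] 0.5128154594233223 [5.80769499e+02 1.39526533e+01 5.10694328e-01] -195.40650939941406
post/lever top 300 [[-56.2, -130.3, 91.5], [-12.6, -106.2, 102.3], [15.7, -81.5, 107.1]]
plate 325 [[-39.6, -126.4, 61.1], [-10.9, -72.1, 67.9], [33.3, -62.4, 83.0]]
near long top 296 [[-68.3, 4.1, 112.7], [-64.2, 75.9, 121.5], [-22.9, 144.4, 125.6]]
far long top 425 [[22.9, 5.0, 112.5], [57.3, 86.7, 121.9], [108.0, 176.0, 134.7]]
leg short top 74 [[-33.3, 4.5, 112.7], [-0.3, 6.5, 121.5], [33.2, 8.4, 125.2]]
stop short top 101 [[-32.6, 141.3, 113.0], [-0.4, 142.7, 120.7], [33.2, 145.5, 124.5]]
soap 1884 [[-33.7, 11.9, 51.8], [-0.3, 76.6, 57.7], [33.6, 137.9, 62.7]]
top max z: rows x 0..1000 by 50, cols y 600..-300 by 50
  0    .   .   .   .   .   .   .   .   .   .   .   .   .   .   .   .   .   .   .
 50    .   .   .   .   .   .   .   .   1   2   2  14  15   .   .   .   .   .   .
100    .   .   .   .
[... 2091 characters left out ...]
   3   3   3 122 123 123   3   .   .   . 275 273 274
500    .   .  75 115   3 181 183 182 122 122  67 122 122  16   .   .   .   .   .
550  -17  22  50   3 184 184 184 183 125 125 112 123  61  98 101   .   .  24   3
600  400 400 184 184 184 184 185 184 183   . 126 123  70 106 102  13  25  26  40
650    . 397 396 184 184 185 184 184 183 181  15  13  14 104  43   5  25  25  25
700    . 384 391 184 185 184 184 184 184 179  13  15   3  14  11   6   5   3   3
750    .   . 387 384 184 184 184 183 169  13  13  18   8   3  76  77  63   2   3
800    .   .   . 381 184 183 169 138   2  12  13  13  74  78  79  78  76   3   4
850    .   .   . 377 374   2   2   4   4  31  30  86  78  79  97  90  77  70   3
```

```bash
cat > h.py <<'E'
import numpy as np
from bench import robot
from ortho import *
from fit import J2W,W2J
X=np.load("jig.npy")
C,S=np.cos(X[2]),np.sin(X[2])
R=np.array([[-S,C,0],[C,S,0],[0,0,-1.]])   # tool x = jig y, tool y = jig x
w=lambda x,y,z:J2W([[x,y,z]],X)[0]
def go(x,y,z,v=150,f=None): return robot.movel(w(x,y,z),velocity=v,rot=R,max_force=f)
CX,CY=-3,74.6
def fold(axis,sgn,hinge,zh,half,c0,press=True,top=260):
    """axis 'x'/'y': carton direction; sgn=side of the flap; c=inward distance of finger's inner corner from hinge"""
    def p(c,h):
        d=sgn*(hinge-c+half)
        return (CX+d,CY,zh+h) if axis=='x' else (CX,CY+d,zh+h)
    pts=[(c0,top-zh),(c0,32)]+[(38*np.cos(t),38*np.sin(t)+1.5) for t in np.radians([82,65,48,32,16])]
    return [p(*q) for q in pts],p(38,0.5),p(38,40)
F=[fold('y',1,68.5,74,11,-14),fold('y',-1,68.5,74,11,-14),fold('x',-1,49.5,78,14.5,-28),fold('x',1,49.5,78,14.5,-28)]
E
python3 - <<'E'
from h import *
for n in("top","scene"):
    P,ok=cloud(dict(np.load(n+"0.npz"))); Q=W2J(P[ok],X)
    m=(Q[:,2]>150)&(Q[:,2]<200)&(abs(Q[:,0])<150)&(Q[:,1]>100)&(Q[:,1]<400)
    q=Q[m]
    for a in range(-150,150,25):
        s=q[(q[:,0]>=a)&(q[:,0]<a+25)]
        if len(s)>5: print(n,a,np.percentile(s[:,1],2).round(),end='; ')
    print()
s=robot.sense(); print(s['tcp_pos'])
for k,f in enumerate(F):
    for p in f[0]+[f[1]]:
        q=robot.inverse_kinematics(w(*p),R); print(k,np.round(p),np.round(w(*p)),None if q is None else np.round(q))
for p in [(-35,-106,66),(-35,-34.5+9,66)]:print(np.round(w(*p)),robot.inverse_kinematics(w(*p),R))
E
```

```text
top 50 215.0; top 75 178.0; top 100 138.0; top 125 106.0; 
scene 50 213.0; scene 75 176.0; scene 100 134.0; scene 125 102.0; 
[207.19469488 508.80467593 230.34713186]
0 [ -3. 168. 260.] [496. 159. 260.] [-39.  14.  25.  89.  -6.  78.  15.]
0 [ -3. 168. 106.] [496. 159. 106.] [-39.  22.  25. 102. -11.  58.  19.]
0 [ -3. 149. 113.] [505. 142. 113.] [-38.  22.  27. 101. -11.  60.  22.]
0 [ -3. 138. 110.] [511. 133. 110.] [-38.  22.  28. 101. -12.  59.  23.]
0 [ -3. 129. 104.] [515. 125. 104.] [-37.  23.  28. 101. -13.  59.  25.]
0 [ -3. 122.  96.] [519. 119.  96.] [-37.  24.  29. 101. -13.  58.  26.]
0 [ -3. 118.  86.] [521. 115.  86.] [-36.  25.  29. 102. -14.  57.  27.]
0 [ -3. 116.  74.] [521. 114.  74.] [-36.  26.  29. 102. -15.  56.  28.]
1 [ -3. -19. 260.] [587.  -4. 260.] [-28.  25.  40.  78. -16.  82.  41.]
1 [ -3. -19. 106.] [587.  -4. 106.] [-28.  32.  39.  92. -21.  64.  45.]
1 [ -3.   0. 113.] [578.  13. 113.] [-29.  30.  37.  93. -20.  64.  43.]
1 [ -3.  11. 110.] [573.  22. 110.] [-30.  29.  37.  94. -19.  63.  41.]
1 [ -3.  21. 104.] [568.  30. 104.] [-30.  29.  36.  95. 
[... 909 characters left out ...]
23. 110.] [-31.  35.  29.  83. -17.  67.  29.]
3 [ 56.  75. 117.] [593. 106. 117.] [-32.  31.  31.  88. -17.  65.  31.]
3 [ 45.  75. 114.] [584. 101. 114.] [-33.  30.  31.  90. -17.  64.  31.]
3 [ 36.  75. 108.] [575.  96. 108.] [-33.  29.  31.  92. -17.  63.  32.]
3 [ 29.  75. 100.] [569.  93. 100.] [-33.  29.  31.  94. -17.  62.  32.]
3 [24. 75. 90.] [566.  91.  90.] [-33.  30.  32.  95. -17.  60.  33.]
3 [23. 75. 78.] [564.  90.  78.] [-33.  30.  31.  96. -18.  59.  33.]
[602. -96.  66.] [-18.4601955   37.07627133  39.32137115  90.3500353  -25.66676099
  61.88427734  56.72582897]
[563. -25.  66.] [-24.91115705  31.21173247  36.049892    98.15304897 -21.17614992
  57.58653623  47.9835326 ]
```

```bash
cat >> h.py <<'E'
def run(f,top=200,first=False):
    pts,pr,up=f
    a=(*pts[0][:2],230 if first else top)
    (robot.goto(w(*a),R) if first else go(*a,v=300))
    go(*pts[1],v=250)
    for p in pts[2:]: go(*p,v=120)
    hit=go(*pr,v=60,f=8); s=robot.sense()
    print("hit",hit,"tip",np.round(W2J(s['tcp_pos'],X),1),"F",np.round(s['ft_force'],1))
    go(*up,v=200)
E
python3 - <<'E'
from h import *
robot.close()
run(F[0],first=True); print(robot.sense()['time_s'])
run(F[1]); x,y,_=F[1][2]; go(-3,-19-40,180,v=300)
print(robot.sense()['time_s'])
import cv2
c=robot.camera("wrist"); d=robot.camera("top")
cv2.imwrite("pics/s1.png",np.hstack([cv2.resize(c["img"],(400,300)),cv2.resize(d["img"][170:330,190:390],(400,300))])[:,:,::-1])
np.savez("wrist1.npz",**c)
E
```

```text
hit True tip [ -1.7 116.   75.5] F [-1.9 -1.3  8.2]
5.125
hit True tip [-2.  32.  75.5] F [-0.6  0.8  5.9]
8.8
```

View pics/s1.png

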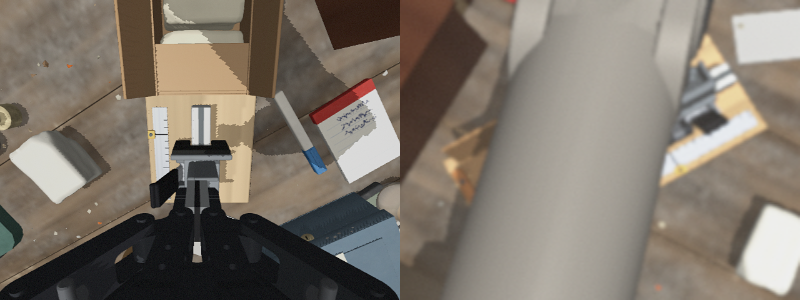

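```bash
python3 - <<'E'
import h
from h import *
x0,y0,_=F[2][0][0]; go(-59,-59,180,v=300); go(x0,y0,200,v=300)
run(F[2]); 
h.CY=42; run(fold('x',1,49.5,78,14.5,-22))
go(-3,20,240,v=300); print(robot.sense()['time_s'])
import cv2
c=robot.camera("wrist"); np.savez("wrist2.npz",**c)
cv2.imwrite("pics/s2.png",c["img"][:,:,::-1])
E
```

```text
hit True tip [-28.1  74.1  79.5] F [-1.7 -0.   8.1]
hit True tip [24.6 41.5 79.5] F [ 0.3 -0.2  5.9]
16.3667
```

View pics/s2.png

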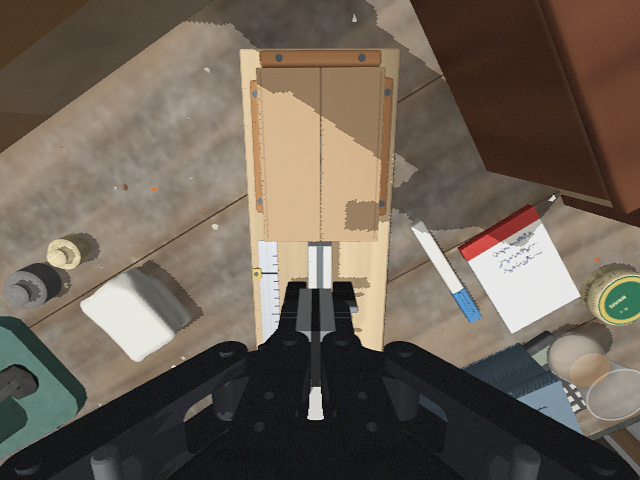

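```bash
python3 - <<'E'
from h import *
import cv2
def pix(c,u,v,z):
    E=c["extrinsics"]; d=E[:3,:3]@[(u-c["cx"])/c["fx"],(v-c["cy"])/c["fy"],1]; return W2J(E[:3,3]+d*(z-E[2,3])/d[2],X).round(1)
c=dict(np.load("wrist2.npz"))
for n,u,v,z in [("nearedge",240,50,12),("nearedge2",257,330,12),("far",397,50,12),("stop inner/top",320,66,46),("stop outer",320,50,46),("mark clip",257,272,13),("mark r",277,272,13),("carton leg edge",320,241,79),("carton stop edge",320,68,79)]: print(n,pix(c,u,v,z))
c=dict(np.load("wrist1.npz")); print("mark w1",pix(c,240,213,13),pix(c,268,213,13))
P,ok=cloud(c);Q=W2J(P,X)
for lo,hi,a in((95,110,"post/lever"),(60,75,"plate")):
    for xl in range(-70,50,10):
        m=ok&(Q[...,2]>lo)&(Q[...,2]<hi)&(Q[...,0]>xl)&(Q[...,0]<=xl+10)&(Q[...,1]<0)&(Q[...,1]>-140)
        if m.sum()>20: print(a,xl,m.sum(),np.percentile(Q[m][:,1],[2,98]).round(1),np.median(Q[m][:,2]).round(1))
a=c["img"][200:380,200:400]; cv2.imwrite("pics/w1.png",cv2.resize(a,(800,600),interpolation=cv2.INTER_CUBIC)[:,:,::-1])
E
```

```text
nearedge [-72.  165.3  12. ]
nearedge2 [ -70.3 -127.8   12. ]
far [ 73.1 165.2  12. ]
stop inner/top [  1.5 146.6  46. ]
stop outer [  1.5 158.8  46. ]
mark clip [-66.6 -54.9  13. ]
mark r [-44.7 -54.9  13. ]
carton leg edge [ 1.6  1.3 79. ]
carton stop edge [  1.1 140.2  79. ]
mark w1 [-69.  -54.4  13. ] [-44.5 -54.4  13. ]
post/lever -60 282 [-119.   -91.4] 99.9
post/lever -50 411 [-119.   -91.3] 98.5
post/lever -20 59 [-89.  -81.2] 101.6
post/lever -10 140 [-83.5 -80.7] 102.8
post/lever 0 141 [-84.3 -80.8] 103.3
post/lever 10 160 [-85.  -80.8] 103.2
plate -40 465 [-119.   -63.1] 67.9
plate -30 281 [-111.2  -62.1] 67.1
plate -20 308 [-82.2 -62. ] 67.1
plate -10 351 [-81.8 -62. ] 67.2
plate 0 354 [-81.5 -62.1] 67.2
plate 10 341 [-81.8 -62. ] 67.2
plate 20 253 [-73.8 -62.1] 67.4
plate 30 188 [-73.9 -62.1] 67.5
```

View pics/w1.png

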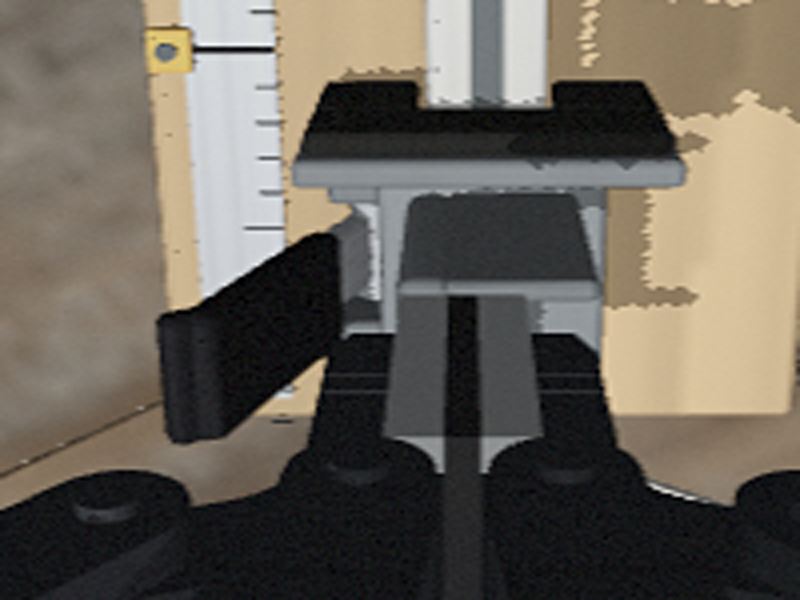

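```bash
python3 - <<'E'
from h import *
go(-35,-105,180,v=250); robot.gripper_open(); go(-35,-105,64,v=150)
s=robot.sense(); print(s['time_s'],W2J(s['tcp_pos'],X).round(1),s['ft_force'].round(1),s['finger_gap'])
print(go(-35,-36,64,v=60,f=20)); s=robot.sense(); print(W2J(s['tcp_pos'],X).round(1),(R.T@s['ft_force']).round(1))
print(go(-35,-21,64,v=20,f=9)); s=robot.sense(); print(s['time_s'],W2J(s['tcp_pos'],X).round(1),(R.T@s['ft_force']).round(1))
import cv2
c=robot.camera("wrist"); np.savez("wrist3.npz",**c)
d=robot.camera("scene"); np.savez("scene3.npz",**d)
cv2.imwrite("pics/s3.png",c["img"][:,:,::-1])
E
```

```text
18.8417 [ -34.3 -105.8   65.1] [ 0.7 -0.3  0. ] 1.0027675403817515
False
[-35.6 -35.2  63.4] [ 1.1 -0.2  0.1]
True
20.7167 [-35.8 -28.7  63.5] [-0.6  0.4 -0.3]
```

View pics/s3.png

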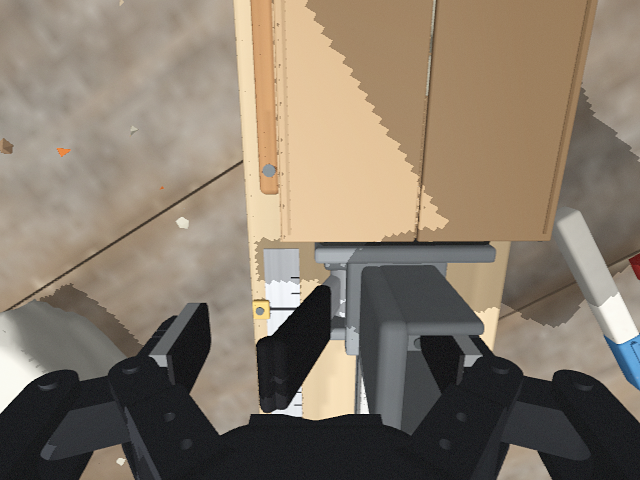

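```bash
cat > meas.py <<'E'
from h import *
def leg(c):
    P,ok=cloud(c);Q=W2J(P,X)
    for xl in (-60,-50,10):
        m=ok&(Q[...,2]>90)&(Q[...,2]<110)&(Q[...,0]>xl)&(Q[...,0]<=xl+10)&(Q[...,1]<20)&(Q[...,1]>-140)
        if m.sum()>20: print(xl,m.sum(),np.percentile(Q[m][:,1],[2,98]).round(1))
def pix(c,u,v,z):
    E=c["extrinsics"]; d=E[:3,:3]@[(u-c["cx"])/c["fx"],(v-c["cy"])/c["fy"],1]; return W2J(E[:3,3]+d*(z-E[2,3])/d[2],X).round(1)
E
python3 - <<'E'
from meas import *
import cv2
c=dict(np.load("wrist3.npz")); leg(c); print("mark",pix(c,262,310,13),"carton edge",pix(c,420,241,80),"plate back", pix(c,400,262,68),"plate front",pix(c,400,246,68))
c=dict(np.load("wrist1.npz")); print("plate w1",pix(c,320,200+188*.3,68),pix(c,320,200+158*.3,68))
d=dict(np.load("scene3.npz")); a=d["img"][190:310,215:375]; cv2.imwrite("pics/s3b.png",cv2.resize(a,(800,600),interpolation=cv2.INTER_CUBIC)[:,:,::-1])
E
```

```text
-60 1167 [-50.3 -22.2]
-50 1859 [-49.6 -22.1]
10 1167 [-21.6 -11.6]
mark [-66.9 -56.8  13. ] carton edge [ 3.2  7.4 80. ] plate back [-0.5 -5.4 68. ] plate front [-1.   1.5 68. ]
plate w1 [  0.3 -75.1  68. ] [  0.3 -68.1  68. ]
```

View pics/s3b.png

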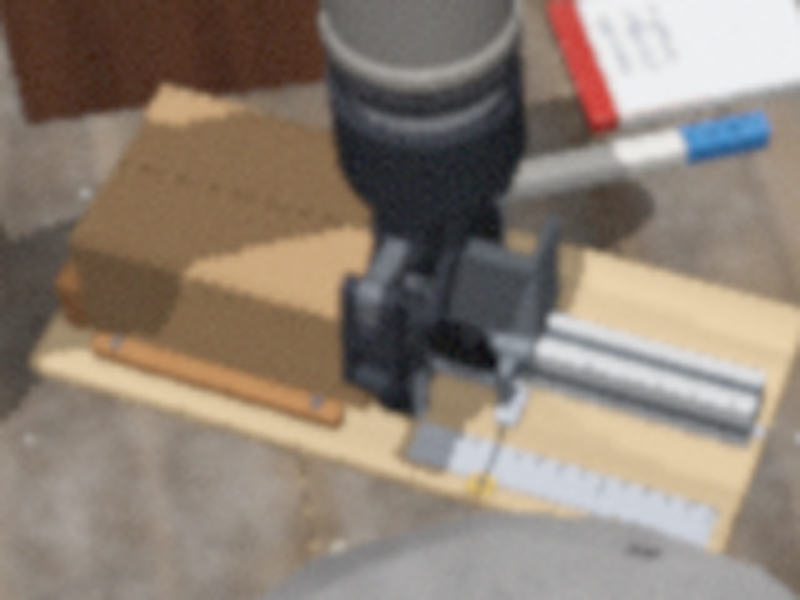

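```bash
python3 - <<'E'
from meas import *
import cv2
for y in (-28,-27,-26.3):
    h=go(-35,y,64,v=8,f=12); s=robot.sense(); print(h,s['time_s'],W2J(s['tcp_pos'],X).round(1),(R.T@s['ft_force']).round(1))
    if h or abs((R.T@s['ft_force'])[0])>11: break
c=robot.camera("wrist"); leg(c); np.savez("wrist4.npz",**c)
d=robot.camera("scene"); a=d["img"][255:310,270:370]; cv2.imwrite("pics/s4.png",cv2.resize(a,(800,440),interpolation=cv2.INTER_CUBIC)[:,:,::-1])
E
```

```text
False 21.175 [-35.9 -28.6  63.7] [-2.5 -1.4  1.4]
False 21.45 [-35.8 -28.5  63.7] [-5.7 -1.7  2.7]
False 21.7 [-35.8 -28.5  63.7] [-6.4  0.2  4.5]
-60 1165 [-50.  -22.3]
-50 1866 [-49.6 -22.1]
10 1172 [-21.5 -11.7]
```

View pics/s4.png

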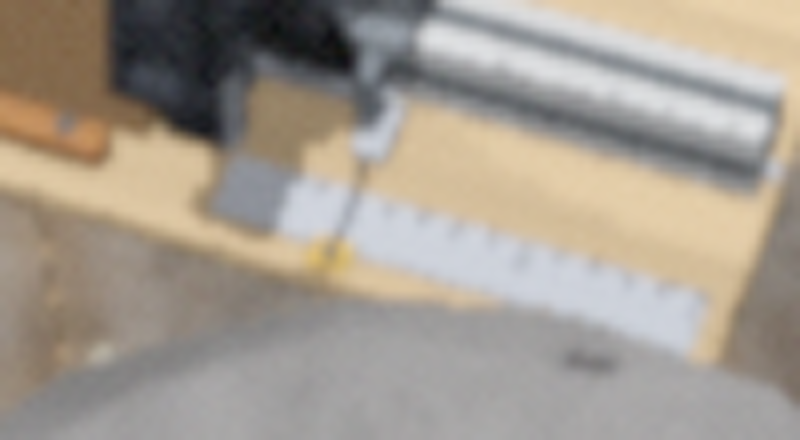

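```bash
python3 - <<'E'
from meas import *
for y in (-25,-23.5,-22):
    h=go(-35,y,64,v=10); robot.wait(.2); s=robot.sense(); p=W2J(s['tcp_pos'],X); f=(R.T@s['ft_force'])[0]; print(p.round(1),f.round(1))
    if abs(f)>13 or p[1]>-26: break
leg(robot.camera("wrist"))
# back off to mid-play and centre on the grip, lever still open
y=p[1]-9; go(-35,y,64,v=60); print(leg(robot.camera("wrist")))
s=robot.sense(); print(s['time_s'],W2J(s['tcp_pos'],X).round(1),(R.T@s['ft_force']).round(1)); np.savez("wrist5.npz",**robot.camera("wrist"))
E
```

```text
[-35.8 -28.5  63.8] -8.1
[-35.8 -28.5  63.8] -9.9
[-35.8 -28.5  63.8] -11.6
-60 1165 [-50.  -22.3]
-50 1851 [-49.6 -22.1]
10 1166 [-21.4 -11.7]
-60 1212 [-50.3 -22.3]
-50 1963 [-49.8 -22.2]
10 1534 [-57.3 -11.8]
None
23.7917 [-34.4 -36.2  64. ] [-0.5  0.5 -0. ]
```

```bash
python3 - <<'E'
from meas import *
import cv2
go(-17,-36.5,64,v=60); s=robot.sense(); print(W2J(s['tcp_pos'],X).round(1),(R.T@s['ft_force']).round(1))
robot.close(squeeze=30); robot.wait(.5)
s=robot.sense(); print(s['time_s'],W2J(s['tcp_pos'],X).round(1),(R.T@s['ft_force']).round(1),s['finger_gap'],s['finger_gap']*85)
c=robot.camera("wrist"); d=robot.camera("scene"); leg(c)
a=cv2.resize(d["img"][190:310,215:375],(400,300),interpolation=cv2.INTER_CUBIC)
cv2.imwrite("pics/s6.png",np.hstack([cv2.resize(c["img"],(400,300)),a])[:,:,::-1])
E
```

```text
[-16.5 -36.1  63.9] [-1.2  0.1 -1. ]
25.4 [-15.8 -37.6  64.5] [-4.   3.9  2.2] 0.24047414865651717 20.44030263580396
-60 26 [-25.8 -24.6]
-50 155 [-30.7 -25.4]
10 955 [-30.5 -11.7]
```

View pics/s6.png

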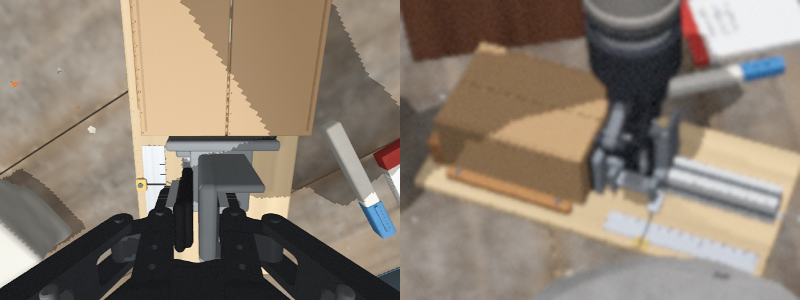

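```bash
python3 - <<'E'
from meas import *
import cv2
n=robot.camera("scene"); wn=robot.camera("wrist"); o=dict(np.load("scene3.npz"))
g=lambda i:cv2.cvtColor(i,cv2.COLOR_RGB2GRAY)
# shift of the index (template from scene3) and of the mark/rule
for nm,(x0,x1,y0,y1) in dict(index=(311,323,264,278),mark=(307,318,275,290)).items():
    up=lambda i:cv2.resize(i,None,fx=8,fy=8,interpolation=cv2.INTER_CUBIC)
    t=up(g(o["img"])[y0:y1,x0:x1]); r=up(g(n["img"])[y0-3:y1+3,x0-3:x1+3])
    _,v,_,l=cv2.minMaxLoc(cv2.matchTemplate(r,t,cv2.TM_CCOEFF_NORMED)); print(nm,round(v,3),(l[0]-24)/8,(l[1]-24)/8,"px")
for k,c in (("w5",dict(np.load("wrist5.npz"))),("now",wn)):
    P,ok=cloud(c);Q=W2J(P,X); m=ok&(abs(Q[...,2]-67)<6)&(Q[...,0]>22)&(Q[...,0]<35)&(abs(Q[...,1])<25); print(k,m.sum(),np.percentile(Q[m][:,1],[2,98]).round(1))
    m=ok&(Q[...,1]>12)&(Q[...,1]<135)&(abs(Q[...,0])<45)
    print(" carton top z",np.percentile(Q[m][:,2],[2,50,98]).round(1))
p,q=J2W([[0,-34,13],[0,-24,13]],X); E=o["extrinsics"]
pr=lambda p:(lambda q:np.array([o["fx"]*q[0]/q[2],o["fy"]*q[1]/q[2]]))(E[:3,:3].T@(p-E[:3,3]))
print("10 mm of jig y =",(pr(q)-pr(p)).round(1),"px"); s=robot.sense(); print(s['time_s'],(R.T@s['ft_force']).round(1))
E
```

```text
index 0.974 0.0 0.25 px
mark 0.925 0.0 -0.125 px
w5 774 [-5.9  3.6]
 carton top z [77.8 79.3 80.7]
now 775 [-5.4  3.7]
 carton top z [77.8 79.3 80.7]
10 mm of jig y = [-4.  -1.2] px
25.6 [-3.7  4.2  1.1]
```

```bash
python3 -c "
from bench import robot
robot.job_done()"
```

```text
the job is handed in; nothing more can be done
```

I closed the carton, slid the leg to its mark, shut the cam lever, and handed the job in at 25.6 s. The gripper is still squeezing lever and post together at a commanded 30 N.

- **Flaps:** The short flaps went down first, then the long ones. The fingers met each flap at its expected flat height. The last depth image shows the carton top level at 78–81 mm, where about 79.5 mm was expected.
- **Leg at the mark:** The index is about 1 mm from the brass-clipped line in the scene camera. The wrist-camera depth gives a leg position of 83 to 85 mm. The robot's own coordinates suggested about 82 mm. All are within the ±4 mm tolerance. The images before and after shutting the lever show no measurable leg movement.
- **Carton home:** With the lever still open, the leg did not move under an 11.6 N push. I took this as the carton being against the end stop. I had no direct close view of that end, and the depth data put the carton less than 1 mm from it.
- **Lever closed:** The finger gap ended at about 20 mm, against 22 mm nominal for post plus closed lever. The lever is upright beside the post in the last picture. I did not measure the contact forces on paddle and post directly. The wrist carries about 6 N.
- **Bystanders:** The arm kept clear of them and none looked displaced in the pictures, but I made no numeric check of their positions.

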